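# Fit the intake filter cassette of the gas analyser

### The job

Fit the filter cassette into the seat on top of the low white intake unit: keep it tilted while you slip its tongue under the seat's lip and back against the stop, then swing the other edge down and press it until it is below the roller catch and the cassette lies flat and fully home. Feel your way gently, without forcing the cassette against the unit, and leave everything else where it stands.

Things in the scene. Friction and masses are not known exactly. Their poses are not given: they have to be found in the camera images.
- cassette: Loose grey plastic filter cassette, 0.11 to 0.23 kg, lying flat on the table. Plate 100 (x) by 70 (y) by 5 mm thick with white pleats on top (1 mm proud). Origin: centre of the plate's underside, z up. A tongue 50 mm wide in y, 14 mm long, 4 mm thick, flush with the underside, sticks out of its -x edge (tip at x = -64 mm). The +x edge is plain: the free edge.
- rib (a point): Grip point on the cassette, in cassette frame (-10, 0, 30) mm: in the middle of an upright rib that crosses the plate, 12 mm thick in x, 44 mm wide in y, from the plate up to 39 mm above the underside. Grip it across its thickness (fingers closing along the cassette's x). Axes as the cassette's.
- tongue (a point): Middle of the tongue's tip at the underside, cassette frame (-64, 0, 0) mm. Axes as the cassette's.
- free_edge (a point): Middle of the free edge, opposite the tongue, at the underside, cassette frame (50, 0, 0) mm.
- unit: Fixed white intake unit: low metal box 210 (x) by 170 (y) by 60 mm high with louvres; origin: centre of its underside; its -x side looks to the robot. On top is a bare metal filter seat. The whole seat (lip, stop, guides, catch) is clamped anywhere from -12 to +12 mm along the unit's x; this setting is NOT measured, all seat points given are for the middle setting: find the stop by feel.
- seat_floor (a point): Point on the flat floor of the seat, unit frame (0, 0, 64) mm. Side guides along x stand 8 mm over the floor from x = -30 to +45 mm, inner faces at y = +-37.5 mm. Cassette fully home: flat on this floor, tongue tip at the stop, free edge snapped below the catch. Pressing the cassette against the unit with more than about 25 N is forcing it.
- stop (a point): Foot of the seat's upright stop wall, unit frame (-56, 0, 64) mm, wall facing +x (middle setting). Over it a lip, 74 mm wide in y, reaches 10 mm out in +x from the wall; its underside is 10 mm and its top 14 mm above the floor. The tongue goes under it with the cassette tilted about 0.3 rad, free edge up, until it meets the wall.
- catch_nose (a point): Nose of the sprung catch, unit frame (56, 0, 73) mm (middle setting): steel roller 12 mm thick, 42 mm long in y; it gives way up to 7 mm in +x, 2.4 N at rest plus 0.4 N per mm. Pushing the free edge down past it takes some 5 to 10 N. An edge resting on it is 14 mm up (lean 0.12 rad). Two far stops beside it, 4 mm high, faces at x = 60 mm: 2 mm past a homed free edge.
- blank: Loose grey blanking plate, NOT to be used: 105 by 85 by 6 mm, no tongue, with a round knob 22 mm wide and 12 mm high; origin: centre of its underside. Bystander.
- vial_rack: White block rack of amber vials, 90 by 130 mm, 44 mm high; origin: centre of its underside. Bystander.
- jar: Amber jar with white cap, 64 mm diameter, 85 mm high; origin: centre of its base. Bystander.
- driver: Screwdriver lying on the table. Bystander.
- collar: Brass ring 48 mm diameter, 20 mm high; origin: centre of its underside. Bystander.
There are look-alikes about, which are no part of the job. What is shaped like the cassette but blue is not meant.

How it is judged:
On the way, in this order (a step that is already met when the one before it is completed fails the run):
1. the tongue is down at the lip with the cassette tilted, free edge up (z of tongue in the frame of unit below 0.0715 m and x of tongue in the frame of unit between -0.072 and -0.04 m and angle between cassette's own z axis and vertical above 0.15 rad and z of free_edge in the frame of unit above 0.08 m and y of tongue in the frame of unit between -0.009 and 0.009 m), for 0.1 s.
2. the cassette lies flat and home, free edge below the catch (z of tongue in the frame of unit between 0.061 and 0.0675 m and z of free_edge in the frame of unit between 0.061 and 0.0675 m and x of tongue in the frame of unit between -0.071 and -0.04 m and y of tongue in the frame of unit between -0.005 and 0.005 m and y of free_edge in the frame of unit between -0.005 and 0.005 m), for 0.2 s.
At the end, for the whole second after the job is handed in: The cassette lies flat in the seat: tongue tip and free edge both within 3.5 mm of the seat floor's height, within 5 mm of the unit's centre line, tongue tip at the stop under the lip (up to 12 mm either way of its middle setting, plus 3 to 4 mm), at rest and released (all of step 2 and linear speed of cassette below 0.01 m/s and contact force between cassette and the fingers below 0.1 N); the robot touches nothing.
It fails at once if the cassette is forced: more than 25 N between cassette and intake unit (contact force between cassette and unit above 25 N).
It fails at once if the intake unit is struck: more than 25 N between gripper and intake unit (contact force between the fingers and unit above 25 N).
It fails at once if a bystander (blanking plate, vial rack, jar, screwdriver or brass ring) moved more than 20 mm (distance of any of blank, vial_rack, jar, driver, collar from where it was at the start of the episode above 0.02 m).
It also fails if it takes over 54 s, if anything falls off the work surface, if the arm or the gripper's body presses on something with over 40 N, if the wrist force passes 120 N, or if a joint passes its speed limit or range.

### The arm

A 6-joint arm with a two-finger parallel gripper is mounted at the origin on the work surface. World frame = base frame: x ahead of the robot, y to its left, z up, the work surface at z = 0. Lengths are in m, angles in rad, forces in N, time in s.
With the tool pointing down it reaches from about 0.35 to 0.725 m from the base axis. Payload 6 kg.
Tool frame: the origin (TCP) lies between the finger pads; the fingertips stand 25 mm ahead of it and the grasp point (between the pads) lies 6 mm ahead of it (robot.finger_overhang is the distance from the TCP to the fingertips, in m); z points along the fingers, y is the direction in which the jaws open and shut (so a half turn about z gives the same grasp; the last joint's range is limited). The gripper opens to 85 mm and grips with 20 to 120 N. Pads are 22 mm wide; open, the fingers measure 114 mm over their backs; the gripper's body (76 mm by 85 mm) begins 54 mm behind the grasp point. The pads swing forward as they close: fully open they stand 13 mm farther back than shut.
Start: joints at [0.334, 0.04, 0.085, 0, -1.615, -0.334], TCP at [0.6, 0, 0.256] pointing down, gripper open.
Joint ranges: [-2.56, 2.56], [-1.29, 2.01], [-1.08, 1.49], [-3.29, 1.98], [-2.81, -0.18], [-2.99, 2.99]. Speed limits (rad/s): [2.57, 2.57, 3.01, 3.14, 3.14, 3.14].

### API

Orientations are given as a unit quaternion [w, x, y, z].
In Python, from station import robot, viewer, recognise, outline_of gives the robot as it stands. The module is installed in compiled form; this text tells all that it offers.
- The arm moves only by the shell command python3 -m jog 'ROWS' [OPENING] [FORCE]. ROWS is JSON, a list that holds one entry, the list of rows, each a list of 6 numbers: the shift along the tool's x, y, z normalised to -1 to 1, where 1 is 400 mm, then the turn, a rotation vector about the tool's x, y, z normalised to -1 to 1, where 1 is 60 degrees. A call has 1 to 5 rows; each row shifts and turns the commanded pose from where the row before left it, along the tool's axes as they then stand; what a row does not reach is not made up. A row lasts 1/10 s, in which the tool goes at most 50 mm and 8.59 degrees, less where a joint would pass 70% of its speed; a pose out of reach is approached as far as the arm can. A call with a number of a shift or a turn outside -1 to 1 is refused whole. A call with a gripper value outside its range is refused whole. OPENING is the closure, from 0 (fully open) to 1 (shut), set as the call begins (- or left out, the last holds). The fingers move at their own pace and stop on an object; FORCE is the grip in N (left out, the last holds). Time passes only in rows, so rows that do not move let the fingers close. It gives the time, the measured TCP pose, the force and the opening at its end, in the units of the state.
- robot.get_state(): the state, without advancing time (a new reading comes with each control period).
- viewer.get_image(name): name is "scene" or "side" or "wrist"; returns a dict with "color" (420x560x3 uint8, blue, green, red), "depth" (420x560 float32, m along the optical axis (not along the pixel's ray), 0 where there is no reading), "camera_matrix" (3x3 intrinsics, pixels), "world_to_cam" (4x4, takes a point from world to camera coordinates). Camera axes: x right, y down, z forward; pixel columns grow to the right and rows downward; lengths in m; the calibration is good to about 2 mm. A picture is of the moment at which its call begins.
- robot.finish_job(): hands the job in, once; it reports no verdict.
Trained networks look in the newest picture that a camera, given by its name, has taken for a name from the list of things; names that differ only in an ending like _2 or _b are one class to them, and where a whole thing is asked for, a point or a joint stands for the part that bears it (a point fixed in the world has none). Each returns a list of dicts, best first, with "confidence" (0 to 1); they miss things now and then, are a little off and sometimes report something else, mostly with a low value. They report only what shows in the picture. A call takes as long as a camera call. They do not tell look-alikes from the thing itself.
- recognise(camera, label): "extent" ([left, top, width, height] as shares, 0 to 1, of the picture: columns of its width, rows of its height, round what is visible of it).
- outline_of(camera, label): "mask" (420x560 bool, what is visible of it) and "extent" ([left, top, width, height] as shares, 0 to 1, of the picture: columns of its width, rows of its height, round what is visible of it).
The state is a dict: "t": time; "q": joint angles; "qvel": joint speeds; "joint_efforts": joint torques, N m; "tool_pos": TCP position; "ee_rot": TCP orientation; "contact_force": force on the tool from outside, world axes, zero at the start; "wrist_torque": the same for the moment, N m; "opening": finger opening in m.
Only numpy, scipy, OpenCV 4.12 (cv2) and the standard library are available. Lean on these libraries where they do the work, as an engineer would, in place of code of your own. Each camera call takes 0.05 s, during which the arm holds its last target.

## Working session

There is one attempt and no reset: what is moved stays moved. The work goes in short steps, Python scripts to look and compute and a shell command to move; the robot and the scene stay as the last step left them, time stands still between calls to the robot, and variables do not carry over. Pictures are saved under pics/ and viewed, and the job is handed in when it is done.

```bash
ls; mkdir -p pics; python3 - <<'E'
from station import robot, viewer, recognise, outline_of
import cv2
print(robot.get_state())
for n in ["scene","side","wrist"]:
    im=viewer.get_image(n)
    cv2.imwrite(f"pics/a_{n}.png",im["color"])
    print(n,im["world_to_cam"].round(3).tolist(),im["camera_matrix"].tolist())
    for l in ["cassette","unit","blank"]:
        print(l,[(round(r["confidence"],2),[round(float(v),3) for v in r["extent"]]) for r in recognise(n,l)])
E
```

```text
pics
{'t': 0.0, 'q': array([ 3.33723973e-01,  4.08381075e-02,  8.37919600e-02, -4.89014600e-04,
       -1.61550201e+00, -3.33699838e-01]), 'qvel': array([ 0.00102741,  0.00057683, -0.00037887, -0.00019624,  0.00120042,
       -0.0017114 ]), 'joint_efforts': array([-7.27207535e-04, -3.68200672e+01,  3.47413230e+01,  6.93227157e+00,
       -5.48646509e-03, -9.47124363e-06]), 'tool_pos': array([5.99710116e-01, 1.06433314e-04, 2.55248581e-01]), 'ee_rot': array([ 6.81450782e-04,  7.07122597e-01, -7.07090380e-01, -6.02097283e-04]), 'contact_force': array([ 0.60227415,  0.41120142, -0.67078908]), 'wrist_torque': array([-0.02068231, -0.02379213, -0.04757526]), 'opening': 0.08572393370727156}
scene [[0.754, 0.657, 0.025, -0.343], [0.37, -0.393, -0.842, -0.156], [-0.543, 0.644, -0.539, 1.398], [0.0, 0.0, 0.0, 1.0]] [[415.87364878163976, 0.0, 278.5183130802576], [0.0, 415.87364878163976, 209.88889280304008], [0.0, 0.0, 1.0]]
cassette [(0.97, [0.226, 0.572, 0.095, 0.083]), (0.84, [0.116, 0.682, 0.098, 0.11]), (0.83, [0.326, 0.626, 0.109, 0.083]), (0.82, [0.295, 0.475, 0.086, 0.07]), (0.59, [0.21
[... 366 characters left out ...]
[0.583, 0.378, 0.041, 0.031]), (0.82, [0.507, 0.418, 0.056, 0.045]), (0.78, [0.515, 0.363, 0.041, 0.033]), (0.69, [0.602, 0.504, 0.059, 0.06]), (0.61, [0.597, 0.428, 0.036, 0.043]), (0.59, [0.395, 0.444, 0.051, 0.069])]
unit [(0.82, [0.335, 0.567, 0.154, 0.149])]
blank [(0.88, [0.488, 0.49, 0.064, 0.052]), (0.75, [0.498, 0.785, 0.031, 0.048])]
wrist [[-1.0, -0.0, 0.0, 0.601], [0.0, 0.95, 0.312, -0.041], [-0.0, 0.312, -0.95, 0.38], [0.0, 0.0, 0.0, 1.0]] [[343.4838854467891, 0.0, 286.32927819270526], [0.0, 343.4838854467891, 208.80236454514272], [0.0, 0.0, 1.0]]
cassette [(0.63, [0.35, 0.542, 0.371, 0.388])]
unit [(0.62, [0.347, 0.535, 0.375, 0.39])]
blank [(0.57, [0.59, 0.002, 0.226, 0.222])]
```

View pics/a_scene.png

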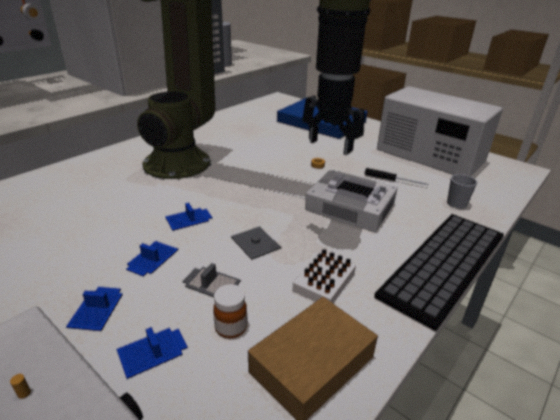

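View pics/a_side.png

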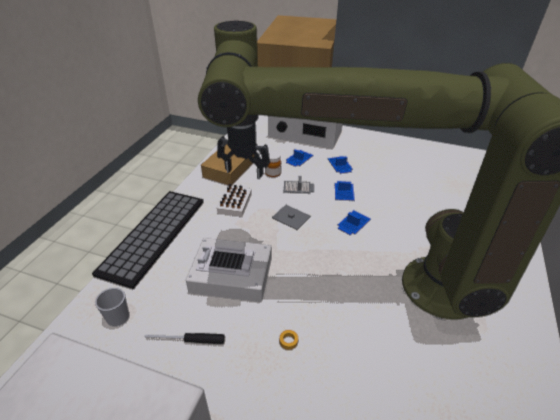

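View pics/a_wrist.png

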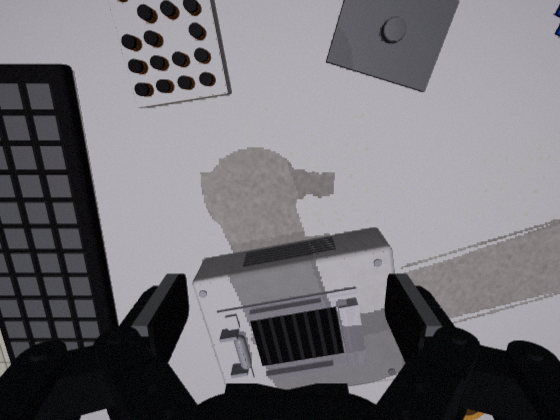

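The grey cassette shows in scene at about (211,280), next to the jar at (230,310), and in side at (297,187). The blue ones are decoys. The unit is at about (350,198) in scene and (231,267) in side. In the wrist picture the lip is on the right at (349,325) and the roller on the left at (240,350).

```bash
cat > h.py <<'E'
from station import robot, viewer, recognise, outline_of
import numpy as np, cv2
from scipy.spatial.transform import Rotation as R
def cloud(im,mask=None):
    d=im["depth"];K=im["camera_matrix"]
    v,u=np.nonzero((d>0)&(mask if mask is not None else np.ones_like(d,bool)))
    z=d[v,u];p=np.stack([(u-K[0,2])/K[0,0]*z,(v-K[1,2])/K[1,1]*z,z],1)
    T=np.linalg.inv(im["world_to_cam"]);return p@T[:3,:3].T+T[:3,3],u,v
def proj(im,P):
    T=im["world_to_cam"];c=np.atleast_2d(P)@T[:3,:3].T+T[:3,3];K=im["camera_matrix"]
    return c[:,:2]/c[:,2:]*[K[0,0],K[1,1]]+[K[0,2],K[1,2]]
def st():
    s=robot.get_state();w,x,y,z=s["ee_rot"]
    return s,R.from_quat([x,y,z,w])
E
python3 - <<'E'
from h import *
for n in ["scene","side"]:
    im=viewer.get_image(n); np.savez(f"a_{n}.npz",**im)
    for l in ["cassette","unit","jar","blank","vial_rack"]:
        for r in outline_of(n,l):
            m=r["mask"]; P,u,v=cloud(im,m); c=im["color"][m].mean(0)
            print(n,l,round(r["confidence"],2),m.sum(),"px",u.mean().round(),v.mean().round(),"med",np.median(P,0).round(3),"lo",np.percentile(P,3,0).round(3),"hi",np.percentile(P,97,0).round(3),c.round())
E
```

```text
scene cassette 0.97 1026 px 208.0 280.0 med [ 0.528 -0.317  0.006] lo [ 0.475 -0.349  0.002] hi [ 0.569 -0.271  0.04 ] [89. 88. 92.]
scene cassette 0.9 706 px 188.0 217.0 med [ 0.3   -0.187  0.006] lo [ 0.253 -0.236  0.002] hi [ 0.333 -0.129  0.039] [119.  53.  30.]
scene cassette 0.89 2155 px 151.0 351.0 med [ 0.592 -0.504  0.006] lo [ 0.549 -0.554  0.002] hi [ 0.625 -0.448  0.039] [120.  49.  24.]
scene cassette 0.73 1606 px 95.0 308.0 med [ 0.423 -0.521  0.006] lo [ 0.37  -0.567  0.001] hi [ 0.464 -0.465  0.039] [111.  48.  25.]
scene cassette 0.55 1000 px 150.0 257.0 med [ 0.371 -0.356  0.006] lo [ 0.33  -0.4    0.003] hi [ 0.399 -0.297  0.04 ] [113.  46.  23.]
scene unit 0.89 3868 px 351.0 199.0 med [0.601 0.118 0.061] lo [0.491 0.068 0.005] hi [0.693 0.247 0.079] [96. 94. 97.]
scene jar 0.88 1566 px 230.0 311.0 med [ 0.665 -0.377  0.061] lo [ 0.63  -0.396  0.007] hi [ 0.681 -0.344  0.087] [ 94. 100. 113.]
scene blank 0.63 917 px 255.0 242.0 med [ 0.505 -0.144  0.007] lo [ 0.449 -0.184  0.004] hi [ 0.55  -0.097  0.018] [75. 72. 73.]
scene vial_rack 0.61 2087 px 324.0 276.0 med [
[... 696 characters left out ...]
.09  0.009] hi [0.668 0.266 0.075] [126. 122. 124.]
side jar 0.8 367 px 274.0 165.0 med [ 0.635 -0.342  0.045] lo [ 0.615 -0.388 -0.002] hi [ 0.667 -0.328  0.084] [107. 115. 128.]
side jar 0.5 4438 px 230.0 270.0 med [0.568 0.202 0.057] lo [0.47  0.089 0.004] hi [0.673 0.266 0.074] [126. 123. 125.]
side blank 0.77 564 px 291.0 217.0 med [ 0.496 -0.131  0.003] lo [ 0.445 -0.18  -0.003] hi [ 0.551 -0.091  0.013] [108. 104. 104.]
side vial_rack 0.92 798 px 234.0 201.0 med [ 0.701 -0.114  0.026] lo [ 0.659 -0.196  0.   ] hi [ 0.748 -0.069  0.042] [117. 117. 124.]
side vial_rack 0.51 344 px 298.0 187.0 med [ 0.522 -0.299  0.003] lo [ 0.477 -0.34  -0.002] hi [ 0.576 -0.267  0.035] [123. 121. 124.]
```

```bash
python3 -m jog '[[[-0.1,0,0,0,0,0],[-0.1,0,0,0,0,0],[-0.1,0,0,0,0,0],[0,0,0,0,0,0],[0,0,0,0,0,0]]]' && python3 - <<'E'
from h import *
im=viewer.get_image("wrist"); np.savez("b_wrist.npz",**im); cv2.imwrite("pics/b_wrist.png",im["color"])
print(robot.get_state()["tool_pos"])
for r in outline_of("wrist","unit"): print(r["confidence"],r["extent"])
P,u,v=cloud(im); 
h=np.histogram(P[:,2],bins=np.arange(-.01,.1,.004)); print(list(zip(h[1].round(3),h[0])))
z=np.zeros((420,560),np.uint8); z[v,u]=np.clip(P[:,2]*2500,0,255); cv2.imwrite("pics/b_h.png",cv2.applyColorMap(z,cv2.COLORMAP_JET))
E
```

```text
t: 1.7
tool_pos: [0.5999, 0.1209, 0.2561]
ee_rot: [0.0, 0.708, -0.706, -0.0]
contact_force: [0.3, -0.4, 0.1]
opening: 0.0857
[0.59993753 0.12005081 0.25623681]
0.91 [0.3287, 0.2764, 0.4161, 0.4812]
[(np.float64(-0.01), np.int64(0)), (np.float64(-0.006), np.int64(934)), (np.float64(-0.002), np.int64(126772)), (np.float64(0.002), np.int64(986)), (np.float64(0.006), np.int64(991)), (np.float64(0.01), np.int64(1172)), (np.float64(0.014), np.int64(7635)), (np.float64(0.018), np.int64(14627)), (np.float64(0.022), np.int64(6736)), (np.float64(0.026), np.int64(162)), (np.float64(0.03), np.int64(90)), (np.float64(0.034), np.int64(95)), (np.float64(0.038), np.int64(120)), (np.float64(0.042), np.int64(148)), (np.float64(0.046), np.int64(258)), (np.float64(0.05), np.int64(166)), (np.float64(0.054), np.int64(787)), (np.float64(0.058), np.int64(18972)), (np.float64(0.062), np.int64(9746)), (np.float64(0.066), np.int64(734)), (np.float64(0.07), np.int64(1148)), (np.float64(0.074), np.int64(1261)), (np.float64(0.078), np.int64(1162)), (np.float64(0.082), np.int64(0)), (np.float64(0.086), np.int64(0)), (np.float64(0.09), np.int64(0)), (np.float64(0.094), np.int64(0))]
```

View pics/b_wrist.png

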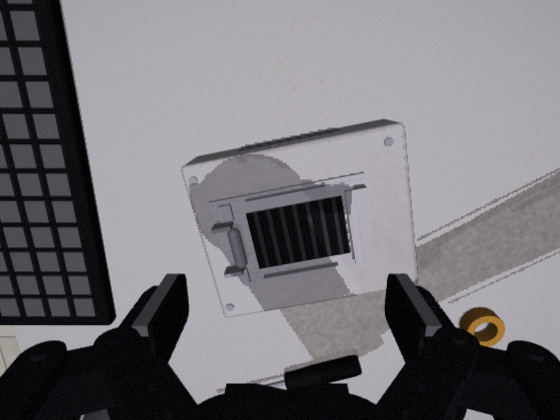

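View pics/b_h.png

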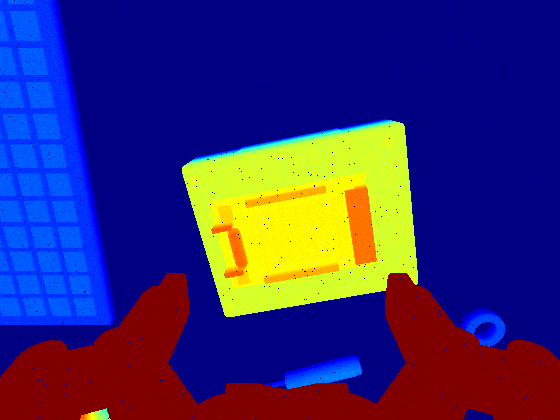

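The unit shows fully in the wrist picture, with the lip at (360,225), the roller at (238,248) and the two guides at (287,196) and (302,272). I'll fit its pose from the depth height map.

```bash
python3 - <<'E'
from h import *
im=dict(np.load("b_wrist.npz")); P,u,v=cloud(im)
box=(u>170)&(u<430)&(v>105)&(v<330)&~((v>265)&((u<195)|(u>380)))
def rect(sel,name):
    q=P[sel,:2].astype(np.float32)
    # drop sparse outliers
    from scipy.spatial import cKDTree
    t=cKDTree(q); n=t.query_ball_point(q,0.004,return_length=True); q=q[n>6]
    r=cv2.minAreaRect((q*1000)); print(name,len(q),"c",np.round(r[0],1),"size",np.round(r[1],1),"ang",round(r[2],2),"z",P[sel,2].mean().round(4))
    return q
h=P[:,2]
rect(box&(h>.052)&(h<.09),"whole top")
rect(box&(u>340)&(u<380)&(v>183)&(v<268)&(h>.0735),"lip")
rect(box&(u>340)&(u<380)&(v>183)&(v<268)&(h>.0705),"lip/wall lo")
rect(box&(u>243)&(u<330)&(v>180)&(v<212)&(h>.067),"guide -y")
rect(box&(u>260)&(u<342)&(v>260)&(v<288)&(h>.067),"guide +y")
rect(box&(u>205)&(u<252)&(v>220)&(v<280)&(h>.068),"catch")
rect(box&(u>255)&(u<335)&(v>215)&(v<255)&(h<.068),"floor")
rect(box&(u>205)&(u<400)&(v>180)&(v<290)&(h>.062),"seat")
rect(box&(u>380)&(u<400)&(v>140)&(v<265),"boxtop")
E
```

```text
whole top 33285 c [582.  165.5] size [210.3 169.1] ang 11.27 z 0.0629
lip 1689 c [532.3 156.1] size [20.2 74.5] ang 11.33 z 0.0778
lip/wall lo 1701 c [532.3 156.1] size [20.2 74.5] ang 11.33 z 0.0778
guide -y 629 c [602.4 128.9] size [74.8  6.8] ang 11.36 z 0.0715
guide +y 586 c [586.6 208.3] size [74.8  7.6] ang 11.5 z 0.0712
catch 869 c [653.  184.7] size [24.1 64.6] ang 11.51 z 0.0767
floor 3069 c [592.6 170.1] size [77.5 41.2] ang 0.21 z 0.0644
seat 13708 c [593.3 168.5] size [148.   95.1] ang 11.29 z 0.0674
boxtop 2348 c [501.4 141.4] size [ 19. 126.] ang 5.2 z 0.0599
```

The unit is at (0.582, 0.1655) with yaw 11.35°. The lip, both guides and the seat all put the seat setting near +5.4 mm, which I'll still confirm by feel. Next I look at the cassette.

```bash
python3 -m jog '[[[0.11,0.02,0,0,0,0],[0.11,0.02,0,0,0,0],[0.11,0.02,0,0,0,0],[0.11,0.02,0,0,0,0],[0.11,0.02,0,0,0,0]]]' && python3 -m jog '[[[0.11,0.02,0,0,0,0],[0.11,0.02,0,0,0,0],[0.11,0.02,0,0,0,0],[0.11,0.02,0,0,0,0],[0.11,0.02,0,0,0,0]]]' && python3 -m jog '[[[0.06,0,0,0,0,0],[0,0,0,0,0,0],[0,0,0,0,0,0],[0,0,0,0,0,0],[0,0,0,0,0,0]]]' && python3 - <<'E'
from h import *
im=viewer.get_image("wrist"); np.savez("c_wrist.npz",**im); cv2.imwrite("pics/c_wrist.png",im["color"])
s,r=st();print(s["tool_pos"],s["contact_force"],s["t"])
P,u,v=cloud(im); 
z=np.zeros((420,560),np.uint8); z[v,u]=np.clip(P[:,2]*5000,0,255); cv2.imwrite("pics/c_h.png",cv2.applyColorMap(z,cv2.COLORMAP_JET))
E
```

```text
t: 2.3
tool_pos: [0.5591, -0.1028, 0.2568]
ee_rot: [0.0, -0.707, 0.708, -0.0]
contact_force: [0.1, -0.8, 0.2]
opening: 0.0851
t: 2.8
tool_pos: [0.5186, -0.3228, 0.2568]
ee_rot: [0.0, -0.707, 0.708, -0.0]
contact_force: [0.5, -0.5, 1.1]
opening: 0.0853
t: 3.3
tool_pos: [0.5201, -0.3433, 0.2567]
ee_rot: [-0.0, 0.707, -0.707, 0.0]
contact_force: [-0.1, -0.3, 0.2]
opening: 0.0857
[ 0.52018325 -0.34323363  0.25667991] [-0.86599089  0.73943338  0.20562926] 3.35
```

View pics/c_wrist.png

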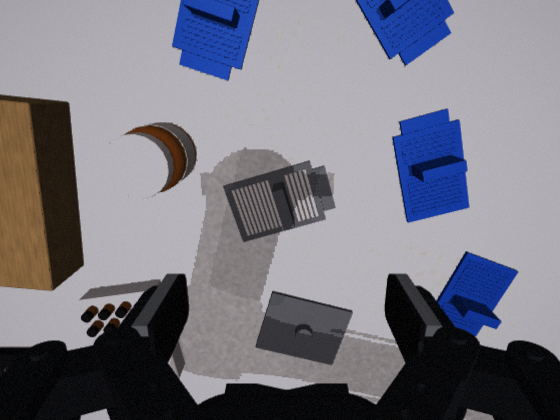

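View pics/c_h.png

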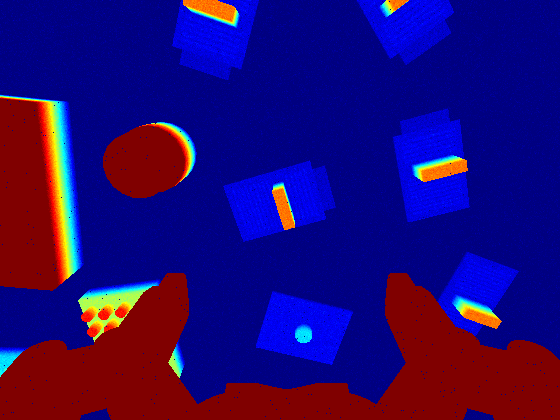

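The grey cassette is at (278,202) with its tongue at (325,188), pointing toward the robot. The rib is at (284,207), the jar at (150,160) and the blank at (303,328).

```bash
python3 - <<'E'
from h import *
from scipy.spatial import cKDTree
im=dict(np.load("c_wrist.npz")); P,u,v=cloud(im); h=P[:,2]
box=(u>210)&(u<345)&(v>150)&(v<250)
print("table",np.median(h[(u>350)&(u<380)&(v>150)&(v<250)]))
def rect(sel,name):
    q=P[sel,:2].astype(np.float32);n=cKDTree(q).query_ball_point(q,0.004,return_length=True);q=q[n>8]
    r=cv2.minAreaRect(q*1000);print(name,len(q),np.round(r[0],1),np.round(r[1],1),round(r[2],2),h[sel].mean().round(4));return q
q=rect(box&(h>.0025),"all")
rect(box&(h>.035),"rib top")
rect(box&(h>.025),"rib")
for a in [8,9,10,11,12,13,14,15,16,17]:
    pass
# plate only: exclude tongue
r=cv2.minAreaRect(q*1000)
for yaw in np.deg2rad(np.arange(6,22,1)):
    e=np.array([np.cos(yaw),np.sin(yaw)]);f=np.array([-e[1],e[0]])
    a=q@e;b=q@f
    print(np.rad2deg(yaw).round(1),"x",((a.max()-a.min())*1e3).round(1),"y",((b.max()-b.min())*1e3).round(1),end="; ")
E
```

```text
table -0.00013604020187196753
all 5830 [ 527.8 -311. ] [114.   70.5] 16.66 0.0084
rib top 490 [ 525. -312.] [12.1 44.4] 16.53 0.0387
rib 545 [ 525. -312.] [12.1 44.4] 16.39 0.0378
6.0 x 122.2 y 86.9; 7.0 x 121.6 y 85.4; 8.0 x 120.9 y 83.9; 9.0 x 120.2 y 82.4; 10.0 x 119.4 y 80.9; 11.0 x 118.6 y 79.3; 12.0 x 117.8 y 77.7; 13.0 x 116.9 y 76.1; 14.0 x 116.0 y 74.6; 15.0 x 115.2 y 73.0; 16.0 x 114.4 y 71.4; 17.0 x 114.0 y 70.9; 18.0 x 114.8 y 72.4; 19.0 x 115.6 y 73.8; 20.0 x 116.4 y 75.3; 21.0 x 117.3 y 76.9;
```

```bash
python3 -m jog '[[[-0.08,-0.0125,0,0,0,0],[0,0,0,0,0,-0.1375],[0,0,0,0,0,-0.1375],[0,0,0.1,0,0,0],[0,0,0.1,0,0,0]]]' 0 60 && python3 -m jog '[[[0,0,0,0,0,0],[0,0,0,0,0,0],[0,0,0,0,0,0]]]' && python3 - <<'E'
from h import *
im=viewer.get_image("wrist"); cv2.imwrite("pics/d_wrist.png",im["color"])
s,r=st();print(s["tool_pos"],s["q"].round(3),"tool y axis yaw",np.rad2deg(np.arctan2(*(-r.as_matrix()[:2,1])[::-1])))
P,u,v=cloud(im);h=P[:,2];d=np.hypot(P[:,0]-.525,P[:,1]+.312)
m=(h>.03)&(h<.045)&(d<.04)
print(m.sum(),cv2.minAreaRect((P[m,:2]*1000).astype(np.float32)))
E
```

```text
t: 3.85
tool_pos: [0.526, -0.3113, 0.177]
ee_rot: [-0.001, 0.802, -0.598, 0.002]
contact_force: [1.1, -0.2, -0.6]
opening: 0.0857
t: 4.15
tool_pos: [0.5261, -0.3124, 0.1797]
ee_rot: [-0.0, 0.801, -0.598, 0.002]
contact_force: [0.4, -0.3, 0.8]
opening: 0.0854
[ 0.52608879 -0.31241272  0.17966305] [-2.080e-01  7.200e-02 -2.100e-02  1.000e-03 -1.473e+00  4.960e-01] tool y axis yaw 16.520810782972678
831 ((524.9490966796875, -311.90545654296875), (11.3298978805542, 44.26483917236328), 16.839052200317383)
```

View pics/d_wrist.png

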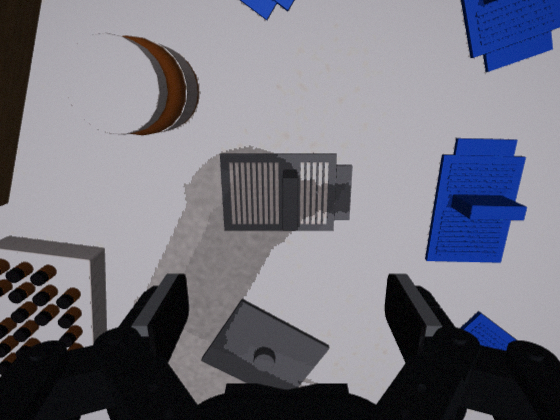

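The tool is square to the rib, with the rib at (290,200) centred between the fingers, and the second measurement agrees. Going down.

```bash
python3 -m jog '[[[0,0.0025,0.1,0,0,0],[0,0,0.1,0,0,0],[0,0,0.1,0,0,0],[0,0,0.05,0,0,0],[0,0,0,0,0,0]]]' && python3 -m jog '[[[0,0,0,0,0,0],[0,0,0,0,0,0]]]'
```

```text
t: 4.7
tool_pos: [0.523, -0.3119, 0.0343]
ee_rot: [0.001, 0.801, -0.598, -0.002]
contact_force: [-0.5, -0.3, -0.2]
opening: 0.0855
t: 4.9
tool_pos: [0.5257, -0.3129, 0.0395]
ee_rot: [-0.001, 0.801, -0.598, 0.002]
contact_force: [-0.3, -0.6, 0.2]
opening: 0.0854
```

```bash
python3 -m jog '[[[0,0,0.005,0,0,0],[0,0,0,0,0,0],[0,0,0,0,0,0]]]' && python3 -m jog '[[[0,0,0,0,0,0],[0,0,0,0,0,0],[0,0,0,0,0,0],[0,0,0,0,0,0],[0,0,0,0,0,0]]]' 1 60 && python3 -m jog '[[[0,0,0,0,0,0],[0,0,0,0,0,0],[0,0,0,0,0,0],[0,0,0,0,0,0],[0,0,0,0,0,0]]]'
```

```text
t: 5.2
tool_pos: [0.5242, -0.3123, 0.0348]
ee_rot: [-0.0, 0.801, -0.598, 0.0]
contact_force: [-0.1, -0.3, -0.0]
opening: 0.0854
t: 5.7
tool_pos: [0.524, -0.3123, 0.0342]
ee_rot: [0.0, 0.801, -0.598, -0.0]
contact_force: [1.1, 0.1, 1.0]
opening: 0.0118
t: 6.2
tool_pos: [0.5241, -0.3123, 0.0344]
ee_rot: [0.0, 0.801, -0.598, 0.0]
contact_force: [-0.4, 1.2, 1.7]
opening: 0.0113
```

```bash
python3 -m jog '[[[0,0,-0.03,0,0,0],[0,0,-0.08,0,0,0],[0,0,-0.1,0,0,0],[0,0,-0.1,0,0,0],[0,0,-0.08,0,0,0]]]' && python3 -m jog '[[[0,0,0,0,0,0.086],[0,0,0,0.1,0,0],[0,0,0,0.1,0,0],[0,0,0,0.0865,0,0],[0,0,0,0,0,0]]]' && cat >> h.py <<'E'
SX=5.4e-3
def target(tx,tz,th,psi=np.deg2rad(11.35),ty=0.0004,U=np.array([.582,.1655,0]),p=np.array([-.010,0,.0343])):
    """TCP pose for tongue at unit (tx,ty,tz), tilt th"""
    Rz=R.from_euler('z',psi);Rc=Rz*R.from_euler('y',-th)
    tongue=U+Rz.apply([tx,ty,tz]); o=tongue-Rc.apply([-.064,0,0])
    Rt=Rc*R.from_matrix(np.array([[0,-1,0],[-1,0,0],[0,0,-1]]))
    return o+Rc.apply(p),Rt
def delta(tx,tz,th,**k):
    s,r=st();T,Rt=target(tx,tz,th,**k)
    d=r.inv().apply(T-s["tool_pos"]);w=(r.inv()*Rt).as_rotvec()
    print("target",T.round(4),"now",s["tool_pos"].round(4),"shift mm",(d*1e3).round(1),"norm",(d/.4).round(4),"turn norm",(w/np.deg2rad(60)).round(4),"F",s["contact_force"].round(1))
def where(p=np.array([-.010,0,.0343]),psi=np.deg2rad(11.35),U=np.array([.582,.1655,0])):
    s,r=st();Rc=r*R.from_matrix(np.array([[0,-1,0],[-1,0,0],[0,0,-1]])).inv()
    o=s["tool_pos"]-Rc.apply(p);iz=R.from_euler('z',-psi)
    f=lambda c:(iz.apply(o+Rc.apply(c)-U)*1e3).round(2)
    z=Rc.apply([0,0,1]);print("t",round(s["t"],2),"tongue",f([-.064,0,0]),"free",f([.05,0,0]),"tilt",np.arccos(z[2]).round(3),"F(unit)",iz.apply(s["contact_force"]).round(1),"M",iz.apply(s["wrist_torque"]).round(2),"open",round(s["opening"]*1e3,1))
E
python3 - <<'E'
from h import *
im=viewer.get_image("wrist"); np.savez("e_wrist.npz",**im); cv2.imwrite("pics/e_wrist.png",im["color"])
im=viewer.get_image("scene"); cv2.imwrite("pics/e_scene.png",cv2.resize(im["color"][150:400,100:420],None,fx=2,fy=2))
where(); delta(-.030,.094,.3)
E
```

```text
t: 6.7
tool_pos: [0.524, -0.3124, 0.1935]
ee_rot: [-0.0, 0.801, -0.598, 0.001]
contact_force: [0.3, 0.2, -2.0]
opening: 0.0109
t: 7.2
tool_pos: [0.5226, -0.3126, 0.1912]
ee_rot: [-0.117, 0.764, -0.627, 0.096]
contact_force: [0.3, -0.0, -2.1]
opening: 0.011
t 7.3 tongue [-193.03 -457.11  142.18] free [ -84.08 -457.19  175.73] tilt 0.299 F(unit) [ 0.3 -0.4 -1.8] M [-0.    0.97 -0.03] open 10.8
target [0.5931 0.1681 0.1427] now [ 0.5234 -0.3125  0.1909] shift mm [-457.7 -141.3   93.8] norm [-1.1442 -0.3532  0.2344] turn norm [ 0.0012 -0.0004 -0.0006] F [ 0.4 -0.3 -1.8]
```

View pics/e_wrist.png

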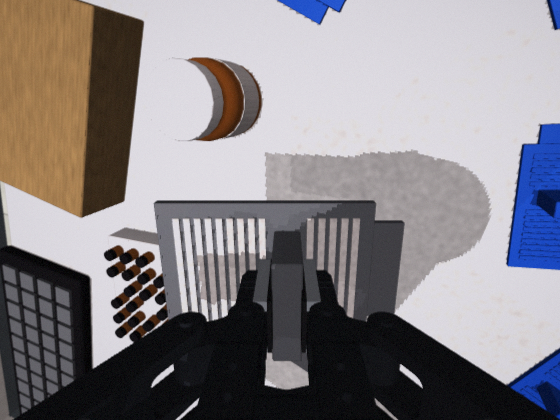

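View pics/e_scene.png

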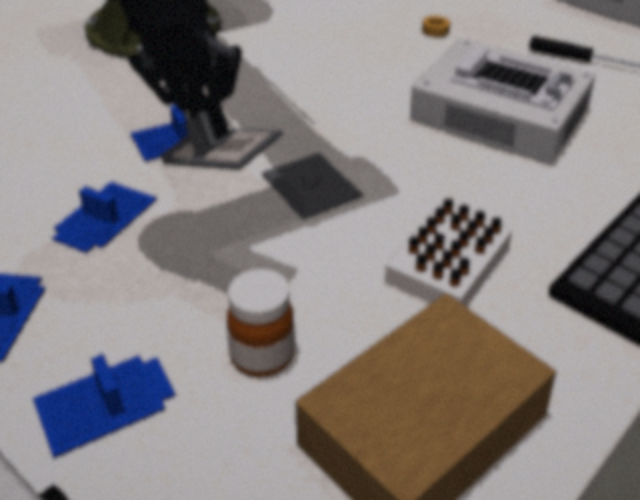

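The cassette is held and tilted, with its plate spanning columns 155–375 and the tongue at (390,265). I'll check its pose in the hand from the depth.

```bash
python3 - <<'E'
from h import *
im=dict(np.load("e_wrist.npz"));s,r=st();P,u,v=cloud(im)
Rc=r*R.from_matrix(np.array([[0,-1,0],[-1,0,0],[0,0,-1]])).inv();o=s["tool_pos"]-Rc.apply([-.010,0,.0343])
C=Rc.inv().apply(P-o)*1e3
m=(u>150)&(u<410)&(v>195)&(v<310)&(C[:,2]>-5)&(C[:,2]<10)&(C[:,1]<-12)
c=C[m];A=np.c_[c[:,:2],np.ones(len(c))];pl=(c[:,0]<50)&(c[:,0]>-48);k=np.linalg.lstsq(A[pl],c[pl,2],rcond=None)[0];print("plane z=ax+by+c",k)
print("n",m.sum(),"x",np.percentile(c[:,0],[.3,99.7]),"y lo",np.percentile(c[pl,1],[.3,1]))
q=c[c[:,1]<-28];print("plate x range at y<-28",np.percentile(q[:,0],[.5,99.5]))
for x in (-40,-20,20,40):
    q=c[abs(c[:,0]-x)<4];print(x,"ymin",np.percentile(q[:,1],.5),"z",np.median(q[:,2]))
m=(C[:,2]>36)&(C[:,2]<42)&(abs(C[:,0]+10)<9)&(C[:,1]<-12)&(C[:,1]>-30);print("rib end y",C[m,1].min() if m.any() else None,m.sum())
E
```

```text
plane z=ax+by+c [3.95834775e-03 6.11371684e-02 6.76316424e+00]
n 11105 x [-62.79274377  50.30946544] y lo [-34.79634635 -34.69967282]
plate x range at y<-28 [-48.64565789  49.91045564]
-40 ymin -34.74581172720322 z 5.212015687229052
-20 ymin -34.77537445990134 z 5.193948823156749
20 ymin -34.731373611736366 z 5.538172881911802
40 ymin -34.74801999152225 z 5.595762927826827
rib end y -22.146601983329216 842
```

```bash
python3 -m jog '[[[-0.06,-0.018,0.008,0,0,0],[-0.09,-0.028,0.012,0,0,0],[-0.09,-0.028,0.012,0,0,0],[-0.09,-0.028,0.012,0,0,0],[-0.09,-0.028,0.012,0,0,0]]]' && python3 -m jog '[[[-0.09,-0.028,0.02,0,0,0],[-0.09,-0.028,0.02,0,0,0],[-0.09,-0.028,0.02,0,0,0],[-0.09,-0.028,0.02,0,0,0],[-0.09,-0.028,0.02,0,0,0]]]' && python3 -m jog '[[[-0.09,-0.028,0.02,0,0,0],[-0.09,-0.028,0.02,0,0,0],[-0.06,-0.018,0.015,0,0,0],[0,0,0,0,0,0],[0,0,0,0,0,0]]]' && python3 - <<'E'
from h import *
where(); delta(-.030,.094,.3)
im=viewer.get_image("wrist"); np.savez("f_wrist.npz",**im); cv2.imwrite("pics/f_wrist.png",im["color"])
im=viewer.get_image("side"); cv2.imwrite("pics/f_side.png",cv2.resize(im["color"][150:350,130:380],None,fx=3,fy=3))
E
```

```text
t: 7.8
tool_pos: [0.5464, -0.1347, 0.1841]
ee_rot: [-0.115, 0.765, -0.627, 0.094]
contact_force: [0.9, 0.1, -2.2]
opening: 0.0111
t: 8.3
tool_pos: [0.5749, 0.0551, 0.1624]
ee_rot: [-0.115, 0.765, -0.626, 0.095]
contact_force: [1.0, 0.4, -2.1]
opening: 0.0108
t: 8.8
tool_pos: [0.5899, 0.1547, 0.1496]
ee_rot: [-0.114, 0.766, -0.626, 0.095]
contact_force: [-0.2, 0.6, -1.3]
opening: 0.0111
t 8.8 tongue [-35.97 -12.24 100.94] free [ 73.02 -12.02 134.38] tilt 0.298 F(unit) [-0.   0.6 -1.3] M [-0.08  1.06 -0.02] open 11.1
target [0.5931 0.1681 0.1427] now [0.5899 0.1547 0.1496] shift mm [-12.5  -3.6   8.2] norm [-0.0312 -0.009   0.0206] turn norm [ 0.0022 -0.0011  0.0018] F [-0.2  0.6 -1.3]
```

View pics/f_wrist.png

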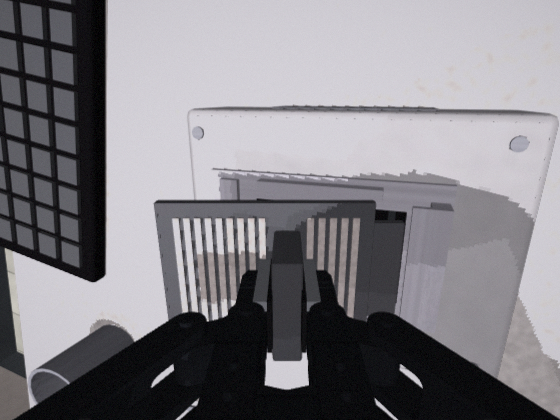

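View pics/f_side.png

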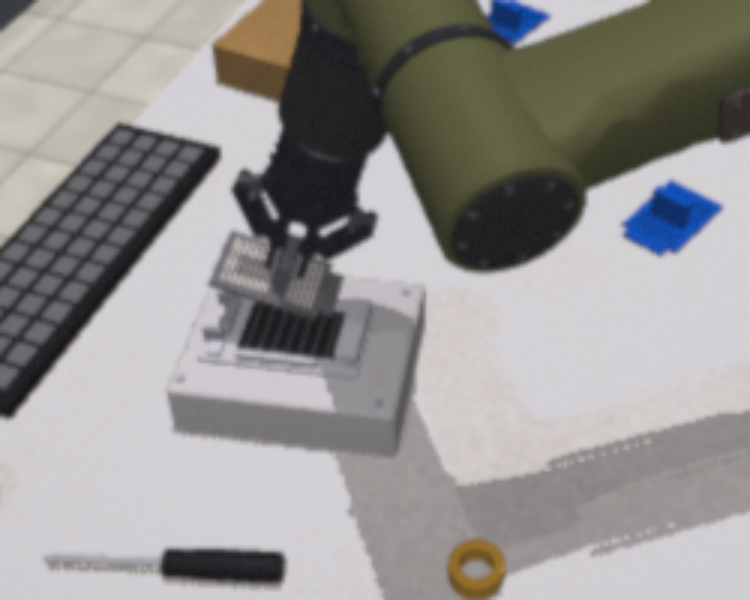

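```bash
python3 -m jog '[[[-0.016,-0.0045,0.01,0.001,0,0.001],[-0.015,-0.0045,0.01,0.001,0,0],[0,0,0,0,0,0],[0,0,0,0,0,0]]]' && python3 - <<'E'
from h import *
where(); delta(-.030,.094,.3)
im=viewer.get_image("wrist"); np.savez("g_wrist.npz",**im); cv2.imwrite("pics/g_wrist.png",im["color"])
P,u,v=cloud(im);iz=R.from_euler('z',-np.deg2rad(11.35));Q=iz.apply(P-[.582,.1655,0])*1e3
lip=(Q[:,0]>-70)&(Q[:,0]<-33)&(Q[:,2]>75.5)&(Q[:,2]<82)&(abs(Q[:,1])<45)&(u>380)
print(lip.sum(),np.percentile(Q[lip],[1,50,99],axis=0).round(1))
E
```

```text
t: 9.3
tool_pos: [0.5933, 0.167, 0.1435]
ee_rot: [-0.116, 0.764, -0.627, 0.095]
contact_force: [0.9, -0.9, -2.6]
opening: 0.0109
t 9.3 tongue [-30.05  -0.68  94.66] free [ 78.81  -0.82 128.52] tilt 0.302 F(unit) [ 0.7 -1.  -2.6] M [-0.    1.04  0.01] open 10.9
target [0.5931 0.1681 0.1427] now [0.5933 0.167  0.1435] shift mm [-1.1  0.1  0.7] norm [-0.0028  0.0002  0.0018] turn norm [-0.0014 -0.0004 -0.0011] F [ 0.9 -0.9 -2.6]
5583 [[-60.2 -36.2  76.3]
 [-50.6  -3.2  77.9]
 [-40.5  36.8  79.4]]
```

View pics/g_wrist.png

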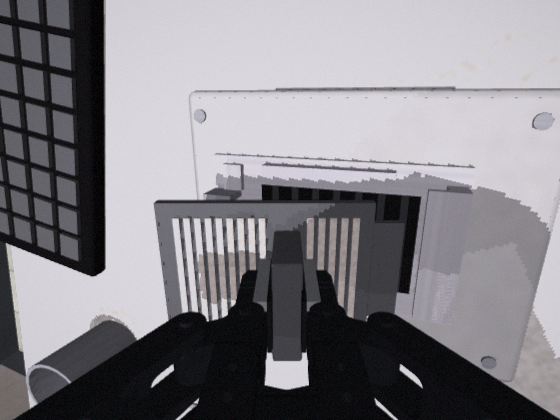

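```bash
python3 - <<'E'
from h import *
where(); delta(-.031,.070,.3)
E
```

```text
t 9.35 tongue [-29.97  -0.74  94.9 ] free [ 78.87  -0.88 128.8 ] tilt 0.302 F(unit) [-0.3 -0.1 -2.3] M [-0.02  1.03  0.01] open 10.8
target [0.5922 0.1679 0.1187] now [0.5933 0.167  0.1437] shift mm [-1.2  8.3 23.6] norm [-0.003   0.0208  0.0589] turn norm [-0.0018 -0.0003 -0.0012] F [-0.3 -0.2 -2.3]
```

```bash
python3 -m jog '[[[-0.003,0.0052,0.0148,-0.001,0,-0.001],[0,0.0052,0.0147,0,0,0],[0,0.0052,0.0147,0,0,0],[0,0.0052,0.0147,0,0,0],[0,0,0,0,0,0]]]' && python3 -m jog '[[[0,0,0,0,0,0],[0,0,0,0,0,0]]]' && python3 - <<'E'
from h import *
where(); delta(-.031,.067,.3)
E
```

```text
t: 9.85
tool_pos: [0.5915, 0.1677, 0.117]
ee_rot: [-0.115, 0.765, -0.627, 0.095]
contact_force: [-0.1, 0.4, -2.6]
opening: 0.011
t: 10.05
tool_pos: [0.5924, 0.1682, 0.1192]
ee_rot: [-0.116, 0.765, -0.627, 0.095]
contact_force: [-0.3, 0.0, -2.6]
opening: 0.0111
t 10.05 tongue [-30.67   0.62  70.41] free [ 78.18   0.6  104.29] tilt 0.302 F(unit) [-0.3  0.1 -2.6] M [0.04 1.04 0.02] open 11.1
target [0.5922 0.1679 0.1157] now [0.5924 0.1682 0.1192] shift mm [0.2 1.3 3.3] norm [0.0005 0.0032 0.0081] turn norm [-0.0016  0.     -0.0001] F [-0.3  0.  -2.6]
```

```bash
python3 -m jog '[[[0,0.0015,0.0048,0,0,0],[0,0.0007,0.0024,0,0,0],[0,0.0007,0.0024,0,0,0],[0,0,0,0,0,0],[0,0,0,0,0,0]]]' && python3 -c "
from h import *
where()"; python3 -m jog '[[[0,0.0007,0.0024,0,0,0],[0,0,0,0,0,0],[0,0,0,0,0,0]]]' && python3 -c "
from h import *
where()"
```

```text
t: 10.55
tool_pos: [0.5922, 0.1681, 0.1147]
ee_rot: [-0.116, 0.765, -0.627, 0.095]
contact_force: [0.3, -0.5, -1.1]
opening: 0.0113
t 10.55 tongue [-30.91   0.56  65.98] free [77.97  0.54 99.77] tilt 0.301 F(unit) [ 0.2 -0.5 -1.1] M [-0.01  1.05  0.07] open 11.3
t: 10.85
tool_pos: [0.5922, 0.1681, 0.1137]
ee_rot: [-0.116, 0.765, -0.627, 0.095]
contact_force: [0.1, 0.3, -2.8]
opening: 0.0109
t 10.85 tongue [-30.91   0.57  64.94] free [77.96  0.55 98.73] tilt 0.301 F(unit) [ 0.1  0.3 -2.8] M [-0.01  1.   -0.02] open 10.9
```

```bash
python3 -m jog '[[[0,0.0072,-0.0022,0,0,0],[0,0.0072,-0.0022,0,0,0],[0,0.0072,-0.0022,0,0,0],[0,0.0048,-0.0015,0,0,0],[0,0,0,0,0,0]]]' && python3 -c "
from h import *
where()"; python3 -m jog '[[[0,0.0036,-0.0011,0,0,0],[0,0.0036,-0.0011,0,0,0],[0,0.0036,-0.0011,0,0,0],[0,0,0,0,0,0],[0,0,0,0,0,0]]]' && python3 -c "
from h import *
where()"
```

```text
t: 11.35
tool_pos: [0.5811, 0.166, 0.1139]
ee_rot: [-0.116, 0.765, -0.627, 0.095]
contact_force: [0.3, 0.6, -2.2]
opening: 0.0107
t 11.35 tongue [-42.17   0.62  65.08] free [66.7   0.62 98.91] tilt 0.301 F(unit) [ 0.4  0.5 -2.2] M [-0.01  1.07  0.01] open 10.7
t: 11.85
tool_pos: [0.5769, 0.1651, 0.1137]
ee_rot: [-0.116, 0.765, -0.627, 0.095]
contact_force: [0.2, -0.3, -1.9]
opening: 0.0114
t 11.85 tongue [-46.45   0.58  64.94] free [62.43  0.57 98.75] tilt 0.301 F(unit) [ 0.1 -0.4 -1.9] M [-0.08  1.06 -0.02] open 11.4
```

No contact force so far, and by estimate the tongue is 6 mm under the lip. I'll go in 1 mm steps to feel for the stop.

```bash
python3 -m jog '[[[0,0.0024,-0.0007,0,0,0],[0,0,0,0,0,0],[0,0.0024,-0.0007,0,0,0],[0,0,0,0,0,0]]]' && python3 -c "
from h import *
where()"; python3 -m jog '[[[0,0.0024,-0.0007,0,0,0],[0,0,0,0,0,0]]]' && python3 -c "
from h import *
where()"
```

```text
t: 12.25
tool_pos: [0.5749, 0.1647, 0.1136]
ee_rot: [-0.116, 0.765, -0.627, 0.095]
contact_force: [0.5, -0.4, -2.3]
opening: 0.0112
t 12.25 tongue [-48.56   0.59  64.86] free [60.32  0.57 98.65] tilt 0.301 F(unit) [ 0.4 -0.5 -2.3] M [0.04 1.05 0.03] open 11.2
t: 12.45
tool_pos: [0.5739, 0.1645, 0.1136]
ee_rot: [-0.116, 0.765, -0.627, 0.095]
contact_force: [-0.8, -0.1, -2.4]
opening: 0.011
t 12.45 tongue [-49.54   0.6   64.87] free [59.34  0.58 98.67] tilt 0.301 F(unit) [-0.8  0.1 -2.4] M [ 0.05  1.04 -0.02] open 11.0
```

```bash
python3 -m jog '[[[0,0.0024,-0.0007,0,0,0],[0,0,0,0,0,0]]]' && python3 -c "
from h import *
where()"
```

```text
t: 12.65
tool_pos: [0.5729, 0.1642, 0.1136]
ee_rot: [-0.116, 0.765, -0.627, 0.095]
contact_force: [0.9, 0.3, -1.9]
opening: 0.011
t 12.65 tongue [-50.53   0.56  64.86] free [58.35  0.54 98.66] tilt 0.301 F(unit) [ 0.9  0.1 -1.9] M [-0.03  1.1  -0.02] open 11.0
```

```bash
python3 -m jog '[[[0,0.0012,-0.0004,0,0,0],[0,0,0,0,0,0]]]' && python3 -c "
from h import *
where()"; 
```

```text
t: 12.85
tool_pos: [0.5727, 0.1642, 0.1138]
ee_rot: [-0.116, 0.765, -0.627, 0.095]
contact_force: [1.4, 1.4, -2.6]
opening: 0.011
t 12.85 tongue [-50.75   0.59  64.98] free [58.11  0.58 98.84] tilt 0.302 F(unit) [ 1.6  1.1 -2.6] M [-0.1   0.52 -0.04] open 11.0
```

```bash
python3 -m jog '[[[0,0.0012,-0.0004,0,0,0],[0,0,0,0,0,0]]]' && python3 -c "
from h import *
where()"; 
```

```text
t: 13.05
tool_pos: [0.5725, 0.1642, 0.1139]
ee_rot: [-0.117, 0.765, -0.626, 0.095]
contact_force: [4.2, 0.7, -3.6]
opening: 0.0109
t 13.05 tongue [-50.94   0.65  65.11] free [57.89  0.65 99.05] tilt 0.302 F(unit) [ 4.2 -0.1 -3.6] M [-0.25 -0.68  0.02] open 10.9
```

Stop felt: Fx rose to 4 N at an estimated tongue x of about -50.7. I'll back off 0.6 mm and plan the swing about the tongue tip.

```bash
cat >> h.py <<'E'
def plan(wps):
    """wps: list of (tx mm,tz mm,tilt); rows from the current measured pose through them"""
    s,r=st();p=s["tool_pos"]
    for w in wps:
        T,Rt=target(w[0]/1e3,w[1]/1e3,w[2],ty=YT)
        d=r.inv().apply(T-p)/.4;a=(r.inv()*Rt).as_rotvec()/np.deg2rad(60)
        print(w,d.round(4).tolist(),a.round(4).tolist());p,r=T,Rt
YT=.0005
E
python3 -m jog '[[[0,-0.0016,0.0005,0,0,0],[0,0,0,0,0,0]]]' && python3 -c "
from h import *
where()
plan([(-50.3,65,.3)]+[(-50.3-0.1*i,65,.3-.02*i) for i in range(1,9)])"
```

```text
t: 13.25
tool_pos: [0.5727, 0.1642, 0.1137]
ee_rot: [-0.116, 0.765, -0.627, 0.095]
contact_force: [2.1, 1.0, -2.1]
opening: 0.0112
t 13.25 tongue [-50.78   0.6   64.95] free [58.1   0.57 98.73] tilt 0.301 F(unit) [ 2.2  0.5 -2.1] M [-0.14  0.2  -0.04] open 11.2
(-50.3, 65, 0.3) [0.0002, -0.0013, 0.0004] [-0.0009, -0.0001, -0.0002]
(-50.4, 65, 0.27999999999999997) [0.0, -0.0014, 0.0026] [-0.0191, -0.0, -0.0]
(-50.5, 65, 0.26) [-0.0, -0.0014, 0.0026] [-0.0191, 0.0, 0.0]
(-50.599999999999994, 65, 0.24) [-0.0, -0.0014, 0.0027] [-0.0191, -0.0, 0.0]
(-50.699999999999996, 65, 0.21999999999999997) [0.0, -0.0014, 0.0027] [-0.0191, 0.0, 0.0]
(-50.8, 65, 0.19999999999999998) [0.0, -0.0014, 0.0027] [-0.0191, 0.0, 0.0]
(-50.9, 65, 0.18) [-0.0, -0.0014, 0.0027] [-0.0191, -0.0, 0.0]
(-51.0, 65, 0.15999999999999998) [0.0, -0.0014, 0.0027] [-0.0191, -0.0, -0.0]
(-51.099999999999994, 65, 0.13999999999999999) [0.0, -0.0014, 0.0027] [-0.0191, 0.0, -0.0]
```

```bash
python3 -m jog '[[[0,-0.0014,0.0004,0,0,0],[0,-0.0014,0.0026,-0.019,0,0],[0,-0.0014,0.0026,-0.019,0,0],[0,-0.0014,0.0027,-0.019,0,0],[0,0,0,0,0,0]]]' && python3 -c "
from h import *
where()
plan([(-50.6-0.1*i,65,.24-.02*i) for i in range(0,5)])"
```

```text
t: 13.75
tool_pos: [0.576, 0.1649, 0.1109]
ee_rot: [-0.092, 0.768, -0.629, 0.076]
contact_force: [0.5, -1.0, -1.9]
opening: 0.0112
t 13.75 tongue [-50.28   0.62  64.76] free [60.46  0.54 91.82] tilt 0.24 F(unit) [ 0.3 -1.1 -1.9] M [-0.06  0.84  0.03] open 11.2
(-50.6, 65, 0.24) [0.0002, 0.0007, -0.0008] [0.0003, -0.0002, -0.0007]
(-50.7, 65, 0.22) [0.0, -0.0014, 0.0027] [-0.0191, 0.0, 0.0]
(-50.800000000000004, 65, 0.19999999999999998) [0.0, -0.0014, 0.0027] [-0.0191, 0.0, 0.0]
(-50.9, 65, 0.18) [-0.0, -0.0014, 0.0027] [-0.0191, -0.0, 0.0]
(-51.0, 65, 0.15999999999999998) [0.0, -0.0014, 0.0027] [-0.0191, -0.0, -0.0]
```

```bash
python3 -m jog '[[[0,-0.0012,0.0025,-0.019,0,0],[0,-0.0012,0.0027,-0.019,0,0],[0,-0.0014,0.0027,-0.019,0,0],[0,-0.0014,0.0027,-0.019,0,0],[0,0,0,0,0,0]]]' && python3 -c "
from h import *
where()
plan([(-51-0.1*i,65,.16-.01*i) for i in range(0,5)])
im=viewer.get_image('wrist'); cv2.imwrite('pics/h_wrist.png',im['color'])
im=viewer.get_image('side'); cv2.imwrite('pics/h_side.png',cv2.resize(im['color'][190:320,160:320],None,fx=4,fy=4))"
```

```text
t: 14.25
tool_pos: [0.5789, 0.1655, 0.1071]
ee_rot: [-0.062, 0.771, -0.632, 0.051]
contact_force: [0.4, 0.2, -2.5]
opening: 0.0111
t 14.25 tongue [-50.88   0.59  64.65] free [61.65  0.53 82.86] tilt 0.16 F(unit) [ 0.4  0.1 -2.5] M [0.05 0.55 0.01] open 11.1
(-51.0, 65, 0.16) [0.0002, 0.0001, -0.0009] [-0.0004, -0.0001, -0.0005]
(-51.1, 65, 0.15) [0.0, -0.0006, 0.0013] [-0.0095, 0.0, -0.0]
(-51.2, 65, 0.14) [-0.0, -0.0006, 0.0013] [-0.0095, 0.0, 0.0]
(-51.3, 65, 0.13) [-0.0, -0.0006, 0.0013] [-0.0095, 0.0, 0.0]
(-51.4, 65, 0.12) [-0.0, -0.0006, 0.0013] [-0.0095, 0.0, -0.0]
```

View pics/h_side.png

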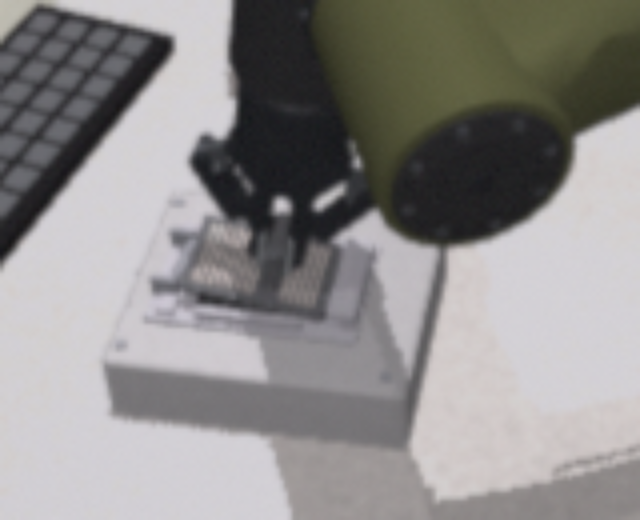

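View pics/h_wrist.png

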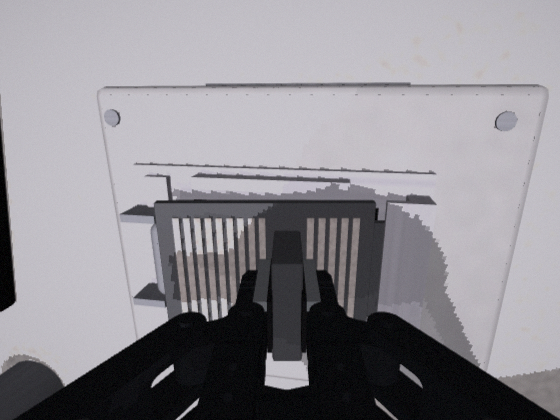

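The tongue is hidden under the lip, right of (378,215), and the free edge is at the roller (158,250). I'll keep swinging in small steps and watch the force.

```bash
python3 -m jog '[[[0,-0.0006,0.0009,-0.0095,0,0],[0,-0.0006,0.0013,-0.0095,0,0],[0,-0.0006,0.0013,-0.0095,0,0],[0,0,0,0,0,0]]]' && python3 -c "
from h import *
where()"; python3 -m jog '[[[0,-0.0006,0.0013,-0.0095,0,0],[0,0,0,0,0,0]]]' && python3 -c "
from h import *
where()"; python3 -m jog '[[[0,-0.0006,0.0013,-0.0095,0,0],[0,0,0,0,0,0]]]' && python3 -c "
from h import *
where()"
```

```text
t: 14.75
tool_pos: [0.5796, 0.1656, 0.1061]
ee_rot: [-0.051, 0.772, -0.632, 0.042]
contact_force: [1.0, 0.6, -1.9]
opening: 0.0109
t 14.75 tongue [-51.34   0.58  65.05] free [61.68  0.54 79.99] tilt 0.131 F(unit) [ 1.1  0.4 -1.9] M [-0.03  0.14  0.05] open 10.9
t: 14.95
tool_pos: [0.58, 0.1657, 0.1057]
ee_rot: [-0.047, 0.772, -0.633, 0.039]
contact_force: [1.6, 0.0, -2.5]
opening: 0.0113
t 14.95 tongue [-51.4    0.61  65.12] free [61.76  0.58 78.97] tilt 0.122 F(unit) [ 1.6 -0.3 -2.5] M [-0.01 -0.15  0.02] open 11.3
t: 15.15
tool_pos: [0.5803, 0.1658, 0.1053]
ee_rot: [-0.043, 0.772, -0.633, 0.035]
contact_force: [1.7, 0.2, -1.5]
opening: 0.0111
t 15.15 tongue [-51.46   0.62  65.15] free [61.83  0.6  77.88] tilt 0.112 F(unit) [ 1.7 -0.2 -1.5] M [ 0.   -0.36 -0.01] open 11.1
```

```bash
python3 -m jog '[[[0,-0.0018,0.0002,0,0,0],[0,-0.0006,0.0013,-0.0095,0,0],[0,0,0,0,0,0]]]' && python3 -c "
from h import *
where()"; python3 -m jog '[[[0,-0.0006,0.0013,-0.0095,0,0],[0,0,0,0,0,0]]]' && python3 -c "
from h import *
where()"; python3 -m jog '[[[0,-0.0006,0.0013,-0.0095,0,0],[0,0,0,0,0,0]]]' && python3 -c "
from h import *
where()"
```

```text
t: 15.45
tool_pos: [0.581, 0.1658, 0.105]
ee_rot: [-0.039, 0.773, -0.633, 0.032]
contact_force: [-3.0, -1.2, 2.2]
opening: 0.0112
t 15.45 tongue [-51.19   0.54  65.44] free [62.22  0.52 76.97] tilt 0.101 F(unit) [-3.2 -0.6  2.2] M [0.02 0.88 0.01] open 11.2
t: 15.65
tool_pos: [0.5819, 0.166, 0.1052]
ee_rot: [-0.036, 0.773, -0.633, 0.03]
contact_force: [-3.8, -1.1, 5.4]
opening: 0.0107
t 15.65 tongue [-50.58   0.52  66.04] free [62.92  0.51 76.64] tilt 0.093 F(unit) [-4.  -0.4  5.4] M [-0.08  0.65 -0.07] open 10.7
t: 15.85
tool_pos: [0.5827, 0.1662, 0.1055]
ee_rot: [-0.033, 0.773, -0.633, 0.027]
contact_force: [-3.2, -0.9, 7.3]
opening: 0.0114
t 15.85 tongue [-50.12   0.52  66.76] free [63.47  0.52 76.42] tilt 0.085 F(unit) [-3.4 -0.2  7.3] M [-0.06  0.54 -0.01] open 11.4
```

Catch contact: Fz is about +9.5 N net, with the cassette pushed about 1 mm in +x. I'll ease it back toward the stop and press gently.

```bash
python3 -m jog '[[[0,0.0025,0.0012,0,0,0],[0,0,0,0,0,0]]]' && python3 -c "
from h import *
where()"; python3 -m jog '[[[0,-0.0004,0.0025,-0.0095,0,0],[0,0,0,0,0,0]]]' && python3 -c "
from h import *
where()"
```

```text
t: 16.05
tool_pos: [0.5819, 0.166, 0.1053]
ee_rot: [-0.033, 0.773, -0.633, 0.027]
contact_force: [-1.8, -0.7, 7.4]
opening: 0.0109
t 16.05 tongue [-50.89   0.52  66.52] free [62.69  0.53 76.3 ] tilt 0.086 F(unit) [-1.9 -0.3  7.4] M [-0.13  0.31 -0.02] open 10.9
t: 16.25
tool_pos: [0.5816, 0.1661, 0.1029]
ee_rot: [-0.029, 0.773, -0.633, 0.023]
contact_force: [0.2, -0.1, 3.2]
opening: 0.0107
t 16.25 tongue [-51.6    0.67  64.71] free [62.09  0.64 73.12] tilt 0.074 F(unit) [ 0.2 -0.2  3.2] M [-0.08 -0.23 -0.01] open 10.7
```

The edge is at the roller's mid-height and the force is dropping. Continuing down.

```bash
python3 -m jog '[[[0,-0.0006,0.0015,-0.0095,0,0],[0,0,0,0,0,0]]]' && python3 -c "
from h import *
where()"; python3 -m jog '[[[0,-0.0006,0.0014,-0.0095,0,0],[0,0,0,0,0,0]]]' && python3 -c "
from h import *
where()
plan([(-51.4,64.6,.04),(-51.4,64.6,.02),(-51.4,64.6,0)])"
```

```text
t: 16.45
tool_pos: [0.5819, 0.1661, 0.102]
ee_rot: [-0.025, 0.773, -0.633, 0.02]
contact_force: [2.8, -0.0, 3.2]
opening: 0.0107
t 16.45 tongue [-51.66   0.66  64.31] free [62.11  0.64 71.55] tilt 0.064 F(unit) [ 2.8 -0.6  3.2] M [-0.01 -0.77  0.01] open 10.7
t: 16.65
tool_pos: [0.5822, 0.1662, 0.1014]
ee_rot: [-0.021, 0.773, -0.634, 0.017]
contact_force: [5.3, 0.6, 3.6]
opening: 0.0116
t 16.65 tongue [-51.7    0.68  64.3 ] free [62.13  0.66 70.4 ] tilt 0.054 F(unit) [ 5.4 -0.5  3.6] M [-0.02 -1.4  -0.05] open 11.6
(-51.4, 64.6, 0.04) [0.0004, -0.0019, 0.0011] [-0.013, 0.0002, -0.0001]
(-51.4, 64.6, 0.02) [0.0, -0.0017, 0.0027] [-0.0191, -0.0, -0.0]
(-51.4, 64.6, 0) [0.0, -0.0017, 0.0027] [-0.0191, 0.0, 0.0]
```

```bash
python3 -m jog '[[[0,-0.0018,-0.0006,0,0,0],[0,-0.001,0.0011,-0.0095,0,0],[0,0,0,0,0,0]]]' && python3 -c "
from h import *
where()"; python3 -m jog '[[[0,-0.0009,0.0012,-0.0095,0,0],[0,0,0,0,0,0]]]' && python3 -c "
from h import *
where()"
```

```text
t: 16.95
tool_pos: [0.5827, 0.1663, 0.1008]
ee_rot: [-0.016, 0.773, -0.634, 0.013]
contact_force: [3.0, 1.2, 3.7]
opening: 0.0111
t 16.95 tongue [-51.71   0.64  64.23] free [62.19  0.62 68.99] tilt 0.042 F(unit) [3.1 0.6 3.7] M [ 0.08 -0.88 -0.01] open 11.1
t: 17.15
tool_pos: [0.583, 0.1663, 0.1002]
ee_rot: [-0.012, 0.773, -0.634, 0.01]
contact_force: [3.8, 0.9, 2.9]
opening: 0.0108
t 17.15 tongue [-51.75   0.63  64.17] free [62.19  0.6  67.78] tilt 0.032 F(unit) [3.9 0.2 2.9] M [ 0.15 -1.02 -0.07] open 10.8
```

```bash
python3 -m jog '[[[0,-0.0018,-0.0003,0,0,0],[0,-0.001,0.0012,-0.0095,0,0],[0,0,0,0,0,0]]]' && python3 -c "
from h import *
where()"; python3 -m jog '[[[0,-0.0009,0.0012,-0.0095,0,0],[0,0,0,0,0,0]]]' && python3 -c "
from h import *
where()"
```

```text
t: 17.45
tool_pos: [0.5835, 0.1664, 0.0993]
ee_rot: [-0.008, 0.773, -0.634, 0.006]
contact_force: [1.1, 1.2, 1.0]
opening: 0.011
t 17.45 tongue [-51.7    0.58  63.89] free [62.28  0.54 66.16] tilt 0.02 F(unit) [1.3 0.9 1. ] M [ 0.34  0.05 -0.06] open 11.0
t: 17.65
tool_pos: [0.5838, 0.1664, 0.0987]
ee_rot: [-0.004, 0.773, -0.634, 0.003]
contact_force: [-0.4, 0.4, 0.3]
opening: 0.0112
t 17.65 tongue [-51.68   0.57  63.85] free [62.31  0.53 64.97] tilt 0.01 F(unit) [-0.3  0.4  0.3] M [ 0.35  0.4  -0.02] open 11.2
```

```bash
python3 -m jog '[[[0,-0.0009,0.0013,-0.0095,0,0],[0,0,0.0008,0,0,0],[0,0,0,0,0,0]]]' && python3 -c "
from h import *
where()"; python3 -m jog '[[[0,0,0.0012,0,0,0],[0,0,0,0,0,0]]]' && python3 -c "
from h import *
where()
im=viewer.get_image('wrist'); cv2.imwrite('pics/i_wrist.png',im['color'])
im=viewer.get_image('side'); cv2.imwrite('pics/i_side.png',cv2.resize(im['color'][190:320,160:320],None,fx=4,fy=4))"
```

```text
t: 17.95
tool_pos: [0.5842, 0.1664, 0.0984]
ee_rot: [-0.0, 0.773, -0.634, 0.0]
contact_force: [-3.9, -0.3, 1.0]
opening: 0.0112
t 17.95 tongue [-51.66   0.49  64.04] free [62.34  0.46 64.12] tilt 0.001 F(unit) [-3.9  0.5  1. ] M [ 0.29  1.48 -0.02] open 11.2
t: 18.15
tool_pos: [0.5842, 0.1664, 0.0984]
ee_rot: [-0.0, 0.774, -0.634, 0.0]
contact_force: [-5.3, -0.2, 3.4]
opening: 0.011
t 18.15 tongue [-51.66   0.49  64.02] free [62.34  0.49 64.16] tilt 0.001 F(unit) [-5.2  0.8  3.4] M [0.44 1.93 0.03] open 11.0
```

View pics/i_wrist.png

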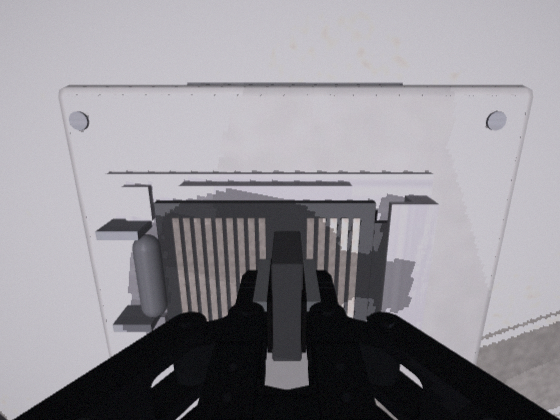

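View pics/i_side.png

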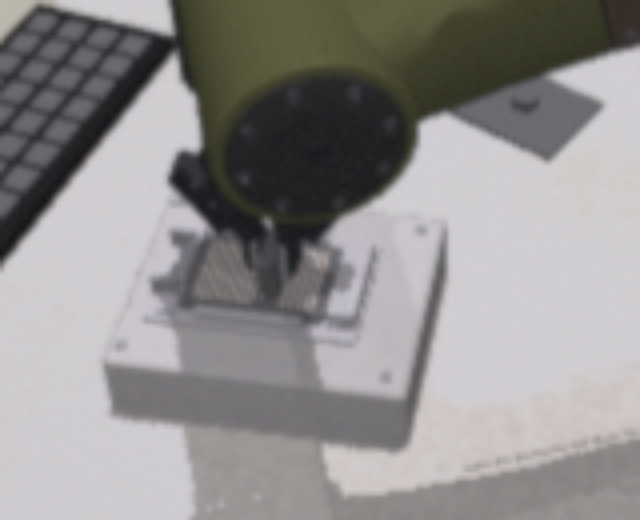

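The cassette is flat: tongue at 64.0 mm, free edge at 64.2 mm, with the roller at (148,275) over the edge. I'll take off the residual side load, open a little and retreat straight up.

```bash
python3 -m jog '[[[0,0.0018,-0.001,0,0,0],[0,0,0,0,0,0],[0,0,0,0,0,0]]]' && python3 -c "
from h import *
where()"; python3 -m jog '[[[0,0,0,0,0,0],[0,0,0,0,0,0],[0,0,0,0,0,0],[0,0,0,0,0,0]]]' 0.7 && python3 -c "
from h import *
where()"
```

```text
t: 18.55
tool_pos: [0.584, 0.1664, 0.0984]
ee_rot: [-0.001, 0.773, -0.634, 0.001]
contact_force: [-0.1, 0.2, -0.5]
opening: 0.0112
t 18.55 tongue [-51.74   0.49  63.97] free [62.26  0.46 64.24] tilt 0.002 F(unit) [-0.   0.2 -0.5] M [ 0.07  0.4  -0.01] open 11.2
t: 18.95
tool_pos: [0.5842, 0.1665, 0.0988]
ee_rot: [-0.001, 0.774, -0.634, 0.001]
contact_force: [-0.4, -1.1, 0.8]
opening: 0.0258
t 18.95 tongue [-51.52   0.57  64.36] free [62.48  0.55 64.7 ] tilt 0.003 F(unit) [-0.6 -1.   0.8] M [ 0.03  0.01 -0.04] open 25.8
```

```bash
python3 -m jog '[[[0,0,-0.02,0,0,0],[0,0,-0.05,0,0,0],[0,0,-0.1,0,0,0],[0,0,-0.1,0,0,0],[0.05,0,-0.1,0,0,0]]]' && python3 -m jog '[[[0.05,0,0,0,0,0],[0,0,0,0,0,0],[0,0,0,0,0,0],[0,0,0,0,0,0]]]' && python3 - <<'E'
from h import *
im=viewer.get_image("wrist"); np.savez("j_wrist.npz",**im); cv2.imwrite("pics/j_wrist.png",im["color"])
P,u,v=cloud(im);Q=R.from_euler('z',-np.deg2rad(11.35)).apply(P-[.582,.1655,0])*1e3
m=(abs(Q[:,0])<70)&(abs(Q[:,1])<45)&(Q[:,2]>55)
def band(x0,x1,y0=-30,y1=30):
    k=m&(Q[:,0]>x0)&(Q[:,0]<x1)&(Q[:,1]>y0)&(Q[:,1]<y1);return np.percentile(Q[k,2],[10,50,90]).round(1),k.sum()
print("plate -x strip",band(-36,-33),"plate +x strip",band(57,59.5,-30,-22),band(57,60,22,30),"mid",band(20,50),"tongue strip",band(-40,-38,-20,20))
k=m&(abs(Q[:,2]-103)<4);print("rib",k.sum(),cv2.minAreaRect(Q[k,:2].astype(np.float32)),np.median(Q[k,2]))
for n,l in [("scene","jar"),("scene","vial_rack"),("scene","blank")]:
    i=viewer.get_image(n)
    for r in outline_of(n,l)[:1]:
        print(l,np.median(cloud(i,r["mask"])[0],0).round(3))
cv2.imwrite("pics/j_scene.png",i["color"]);print(robot.get_state()["tool_pos"],robot.get_state()["contact_force"])
E
```

```text
t: 19.45
tool_pos: [0.5873, 0.1478, 0.2489]
ee_rot: [-0.001, 0.774, -0.633, 0.001]
contact_force: [0.7, -0.0, 0.2]
opening: 0.0257
t: 19.85
tool_pos: [0.5912, 0.1276, 0.2459]
ee_rot: [-0.0, 0.774, -0.634, 0.0]
contact_force: [-0.3, 1.1, 0.5]
opening: 0.0258
plate -x strip (array([ 68.2,  69.8, 284.7]), np.int64(346)) plate +x strip (array([68.2, 69. , 70. ]), np.int64(25)) (array([68.4, 69. , 70.1]), np.int64(23)) mid (array([ 68.5,  69.7, 277.7]), np.int64(2248)) tongue strip (array([67.1, 68. , 68.7]), np.int64(86))
rib 742 ((3.6427412033081055, 0.4960441589355469), (11.864645004272461, 45.0191535949707), 0.3462151885032654) 102.8340964489837
jar [ 0.664 -0.377  0.061]
vial_rack [ 0.719 -0.156  0.03 ]
blank [ 0.506 -0.144  0.007]
[0.59150149 0.12742995 0.24650063] [-0.4621012  -0.37093045 -0.37205664]
```

View pics/j_wrist.png

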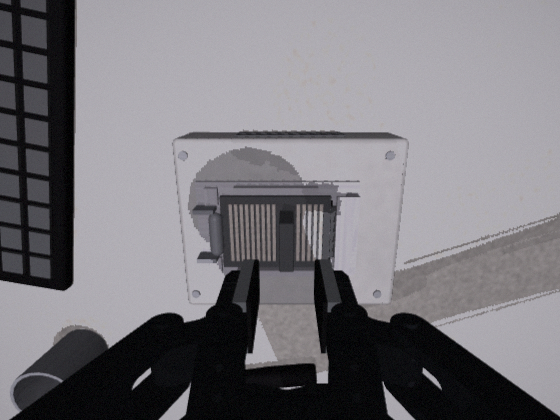

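View pics/j_scene.png

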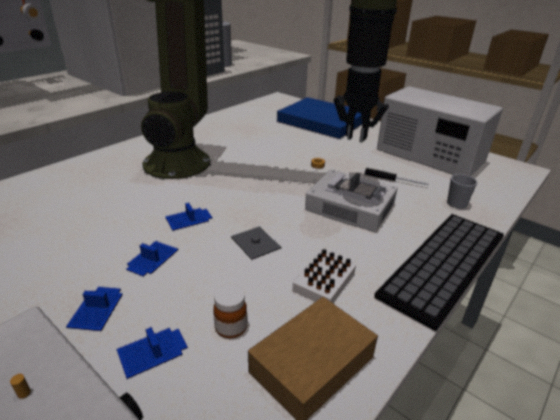

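Flat and home: the plate top is at about 69 mm at both ends, so the underside is at 64. The rib puts the tongue at x of about -50.4, y +0.5 mm. The rack, jar and blank are where they were, and the gripper is clear of everything.

```bash
python3 -c "
from station import robot
print(robot.finish_job())"
```

```text
the job is handed in; nothing more can be done
None
```

The cassette is seated in the intake unit: flat, tongue under the lip and the free edge below the roller catch. I handed the job in after about 20 s of robot time. No verdict was reported.

**What I did:** I gripped the grey cassette by its rib and tilted it 0.3 rad. I then slid the tongue under the lip until I felt the stop, at 4 N. From there I swung the free edge down and pressed it past the catch. The highest net force I read was about 10 N, against the 25 N limit. Then I released it and moved straight up.

**Last checks:**

| Check | Result |
|---|---|
| Height, plate top at both ends | about 69 mm, so the underside is on the 64 mm floor |
| Yaw to the unit | within 0.4° |
| Distance from centre line | 0.5 mm |
| Tongue position (x in the unit frame) | -50.4 mm by the camera, after release |
| Contact force after release | only sensor noise |
| Jar, vial rack and blank | within about 2 mm of where they started |
| Screwdriver and brass ring | looked unmoved in the picture, not measured |

**Disagreement:** the position of the stop differs by about 1 mm between methods. The camera's seat measurement puts it near -50.6 mm. The arm readings with the cassette against the stop put it near -51.7 mm. Both are well within the tolerance.

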